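# Refit the showcase lamp's dimmer knob and hold it pressed

## Robot

A 6-joint arm with a two-finger parallel gripper is mounted at the origin on the work surface. World frame = base frame: x ahead of the robot, y to its left, z up, the work surface at z = 0. Lengths are in mm, angles in rad, forces in N, time in s.
With the tool pointing down it reaches from about 275 to 750 mm from the base axis. Payload 10.2 kg.
Tool frame: the origin (TCP) lies between the finger pads; the fingertips stand 17 mm ahead of it and the grasp point (between the pads) lies 2 mm behind it (tips_ahead is the distance from the TCP to the fingertips, in mm); z points along the fingers, y is the line along which they close (so a half turn about z gives the same grasp; the last joint's range is limited). The gripper opens to 85 mm and grips with 20 to 120 N. Pads are 22 mm wide; open, the fingers measure 114 mm over their backs; the gripper's body (76 mm by 85 mm) begins 54 mm behind the grasp point. The pads swing forward as they close: fully open they stand 13 mm farther back than shut.
Start: joints at [-1.572, 0.313, 1.498, -0, 1.331, -0.223], TCP at [115.479, -512.148, 248.294] pointing down, gripper open.
Joint ranges: [-2.94, 2.94], [-0.97, 2.17], [0.19, 2.56], [-1.23, 4.37], [0.02, 3.11], [-2.88, 2.88]. Speed limits (rad/s): [2.39, 2.39, 3.01, 3.14, 3.14, 3.14].

## Interface

Orientations are given as a unit quaternion [w, x, y, z].
In Python, from rig import sense, capture, finish_job, boxes_of, tips_ahead gives the robot as it stands.
- The arm moves only by the tool drive_tool, never from a script. Its argument "commands" is text: rows parted by semicolons, each of 7 numbers parted by spaces: the shift along the world's x, y, z in units of 0.1 m (1.0 is 0.1 m), then the turn, a rotation vector about the world's x, y, z in units of pi/4 rad (1.0 is pi/4 rad), then the opening in per cent of the stroke, from 0 (shut) to 100 (fully open). A call has 1 to 20 rows; each row shifts and turns the commanded pose from where the row before left it; what a row does not reach is not made up. A row lasts 1/12 s, in which the tool goes at most 41.7 mm and 7.16 degrees, less where a joint would pass 70% of its speed; a pose out of reach is approached as far as the arm can. A call with a number of a shift or a turn outside -1 to 1 is refused whole. A call with a gripper value outside its range is refused whole. The fingers move at their own pace and stop on an object; "force" is the grip in N (left out, the last holds). Time passes only in rows, so rows that do not move let the fingers close. It gives the time, the measured TCP pose, the force, the opening and the grip force at its end, in the units of the state.
- sense(): the state, without advancing time (a new reading comes with each control period).
- capture(name): name is "scene" or "top" or "wrist"; returns a dict with "pixels" (480x640x3 uint8, blue, green, red), "fov_y" (degrees; the focal length in pixels is half the picture's height over the tangent of half this angle, whatever the lens; pixels are square), "cx", "cy" (the principal point, pixels), "position" and "attitude" of the camera in the world; the wrist camera has in their place "tool_from_camera" (4x4, takes a point from camera to tool coordinates, whose origin is the TCP and whose axes are the flange's). Camera axes: x right, y down, z forward; pixel columns grow to the right and rows downward; lengths in mm; the calibration is good to about 2 mm. A picture is of the moment at which its call begins: read the wrist's pose just before it. There is no depth.
- finish_job(): hands the job in; it is judged then, once.
Trained networks look in a picture, given as the dict that the camera call returned (one of the last four; its "shot" number tells which), for a name from the list of things; names that differ only in an ending like _2 or _b are one class to them, and where a whole thing is asked for, a point or a joint stands for the part that bears it (a point fixed in the world has none). Each returns a list of dicts, best first, with "confidence" (0 to 1); they miss things now and then, are a little off and sometimes report something else, mostly with a low value. They report only what shows in the picture. A call takes as long as a camera call. They do not tell look-alikes from the thing itself.
- boxes_of(picture, name): "position" ([column, row] in pixels, amid what is visible of it).
The state is a dict: "time_s": time; "joints": joint angles; "dq": joint speeds; "tau": joint torques, N m; "eef_pos": TCP position; "ee_rot": TCP orientation; "force": force on the tool from outside, world axes, zero at the start; "wrist_torque": the same for the moment, N m; "grip_width": opening from 0.0 (shut) to 1.0 (fully open); "grip_force": force on a finger pad.
Only numpy, scipy, OpenCV 4.12 (cv2) and the standard library are available. Lean on these libraries where they do the work, as an engineer would, in place of code of your own. Each camera call takes 0.05 s, during which the arm holds its last target. There are 200 camera calls.

## Task

The knob of the showcase lamp's dimmer has come off. Pick up the oblong pointer knob from among the small things on the counter, turn it so that its D-shaped bore matches the flat of the dimmer's shaft, push it fully onto the shaft, then press knob and spring-loaded shaft all the way in and finish like that: still gripping the knob and holding it pressed, not letting go. Leave the other things where they stand.

Things in the scene. Friction and masses are not known exactly. Their poses are not given: they have to be found in the camera images.
- knob_center (a point): Centre, half-way up on the bore's axis, of the loose black knob (45 g, 34 mm high), standing bore down on the counter; z up. Grip its two upright flats: 26 mm apart along y, from x = -23 to +15 mm; the front tapers to an upright edge at x = +28 mm, with a white line on top towards it.
- bore_end (a point): Closed end of the knob's bore, on its axis, 13 mm above the underside, 4 mm below knob_center; same axes. The bore opens in the middle of the underside: D-shaped, 13 mm deep, 11.6 mm across, its flat 3.4 mm from the axis on the pointer (+x) side. The knob is fully on when this point meets shaft_tip.
- shaft_tip (a point): Centre of the top of the dimmer's upright steel D-shaft, 22 mm above the box and 62 mm above the counter when not pressed; z up. 10 mm diameter, one flat 2.5 mm from the axis on this point's +x side (turns with the shaft); the top 2.5 mm taper. The knob fits with its +x along this +x, within about 0.2 rad.
- dimmer: Fixed aluminium box, 110 x 90 x 40 mm high, on the left or right half of the counter, the D-shaft in the middle of its top; origin at centre of its underside. The fully fitted knob's underside stands 9 mm above the box, 4 mm when pressed in.
- spindle (a joint): Turn of the D-shaft in its box, rad, counter-clockwise from above; stiff to turn (0.08 N m), stays where it is. A thin D-shaped brass index plate (radius 22 mm, 2 mm thick, lying on the box) turns with it, its flat edge 11 mm from the axis on the same side as the shaft's flat.
- shaft (a joint): How far the shaft is pressed into the box, m: 0 out, 0.005 fully in (end stop). A spring pushes it back out: 3 N to start, 8 N at the stop.
- easel_knob: Bystander: round fluted black easel knob, 45 mm across, 24 mm high (26 mm with its steel centre disc), no pointer; origin at centre of its underside.
- seal_jar: Bystander: round white jar with blue lid, 46 mm across, 30 mm high; origin at centre of its underside.
- water_bowl: Bystander: white porcelain bowl, 84 mm across, 45 mm high, in the middle of the counter; origin at centre of its underside.
- inkstone: Bystander: round dark grey inkstone with a raised rim, 110 mm across, 20 mm high, to the left; origin at centre of its underside.
- carton: Bystander: cardboard box 90 x 60 x 50 mm high, to the right; origin at centre of its underside.
- brush: Bystander: flat brush 190 mm long lying across the counter's far side; origin at mid-length on its underside.
- dish: Bystander: white dish 72 mm across, 14 mm high, on a fixed wooden plinth (110 x 90 x 40 mm high) on the side where the dimmer is not; origin at centre of its underside.
Not all that is in view belongs to the job. What is shaped like the part that bears knob_center but pink is not meant. Leave any purple look-alike of the dimmer alone.

How it is judged:
By the outcome, as a careful person would: the job done as asked, in the order asked, and still so for the second after the job is handed in, while the arm keeps its last pose, push and grip.
It also fails if it takes over 38 s, if anything falls off the work surface, if the arm or the gripper's body presses on something with over 40 N, if the wrist force passes 120 N, or if a joint passes its speed limit or range.

## Working session

There is one attempt and no reset: what is moved stays moved. The work goes in short steps, Python scripts to look and compute and a tool call to move; the robot and the scene stay as the last step left them, time stands still between calls to the robot, and variables do not carry over. Pictures are saved under pics/ and viewed, at most 10 in all, crops included, and the job is handed in when it is done.

Besides the shell and the picture viewer there is one more tool, called after "Call:" as name(argument=value, ...), one argument or row to a line, values as JSON. drive_tool: Moves the arm, as the interface text tells. Shifts and turns lie within -1 to 1; 1 stands for 0.1 m of shift or pi/4 rad of turn. Its arguments: {"type":"object","properties":{"commands":{"type":"string"},"force":{"type":"number"}},"required":["commands"]}

```bash
mkdir -p pics
cat > h.py <<'E'
import numpy as np, cv2
from rig import sense, capture, boxes_of
from scipy.spatial.transform import Rotation as R
def cam(p,s=None):
    f=240/np.tan(np.radians(p['fov_y'])/2)
    if 'tool_from_camera' in p:
        T=np.array(p['tool_from_camera']); q=s['ee_rot']; Rt=R.from_quat([q[1],q[2],q[3],q[0]]).as_matrix()
        return f,Rt@T[:3,:3],Rt@T[:3,3]+np.array(s['eef_pos'])
    a=np.array(p['attitude']); 
    A=a if a.shape==(3,3) else R.from_quat([a[1],a[2],a[3],a[0]]).as_matrix()
    return f,A,np.array(p['position'])
def at(p,uv,z,s=None):
    f,A,c=cam(p,s); d=A@np.array([(uv[0]-p['cx'])/f,(uv[1]-p['cy'])/f,1]); return c+d*(z-c[2])/d[2]
def proj(p,X,s=None):
    f,A,c=cam(p,s); v=A.T@(np.array(X)-c); return np.array([p['cx']+f*v[0]/v[2],p['cy']+f*v[1]/v[2]])
E
python3 - <<'E'
from h import *
print(sense())
ps=[]
for n in ['top','scene']:
    p=capture(n); ps.append(p['pixels']); print(n,{k:p[k] for k in p if k!='pixels'})
    for o in ['knob_center','dimmer','easel_knob','seal_jar']:
        for b in boxes_of(p,o)[:3]: print(o,b,at(p,b['position'],20).round())
    cv2.imwrite(f'pics/{n}.png',p['pixels'])
E
```

```text
{'time_s': 0.0, 'joints': array([-1.57241551e+00,  3.13454443e-01,  1.49843800e+00,  1.66808602e-05,
        1.33098892e+00, -2.23404751e-01]), 'dq': array([ 0.00041084,  0.00101873, -0.00024355, -0.0006577 , -0.00064466,
        0.00083637]), 'tau': array([-5.14500916e-04, -4.12266684e+01, -2.59749091e+01, -1.99722881e-04,
        4.08172622e-03,  1.41187567e-05]), 'eef_pos': array([ 115.47514548, -511.90498877,  247.73243989]), 'ee_rot': array([-6.39373708e-04,  9.93857707e-01,  1.10663649e-01,  8.03943116e-05]), 'force': array([-0.0210227 , -0.03561217,  0.31983668]), 'wrist_torque': array([0.03315304, 0.05488304, 0.06021888]), 'grip_force': 0.0, 'grip_width': 0.9997305125543864}
top {'fov_y': 47.81729965504983, 'cx': 323.4774175714345, 'cy': 248.63386809232858, 'position': array([ 492.63482953,   -3.6818797 , 1290.97492077]), 'attitude': array([-0.02148253,  0.71587421, -0.69768245,  0.01737294]), 'shot': 1}
knob_center {'position': [321.4, 342.1], 'confidence': 0.72} [344.   4.  20.]
knob_center {'position': [326.5, 303.5], 'confidence': 0.59} [434.  -6.  20.]
knob_center {'posi
[... 354 characters left out ...]
20.]
seal_jar {'position': [268.6, 291.0], 'confidence': 0.85} [460. 131.  20.]
scene {'fov_y': 46.23311494868535, 'cx': 314.93226212048984, 'cy': 246.20490768585367, 'position': array([1252.1428834 ,  699.46253142,  757.33546582]), 'attitude': array([-0.17784667,  0.32813337,  0.82354986, -0.42715885]), 'shot': 2}
knob_center {'position': [381.7, 229.7], 'confidence': 0.81} [347.   2.  20.]
knob_center {'position': [356.2, 244.2], 'confidence': 0.75} [437.   2.  20.]
dimmer {'position': [398.5, 333.3], 'confidence': 0.89} [596. 256.  20.]
easel_knob {'position': [313.2, 229.3], 'confidence': 0.52} [ 467. -111.   20.]
seal_jar {'position': [394.4, 276.1], 'confidence': 0.75} [466. 139.  20.]
```

View pics/top.png

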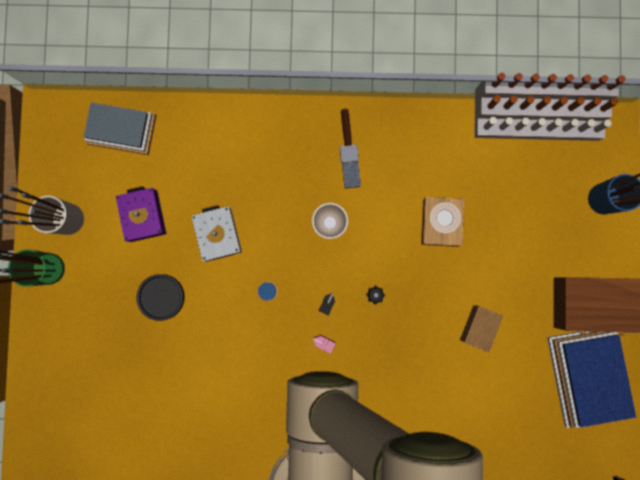

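View pics/scene.png

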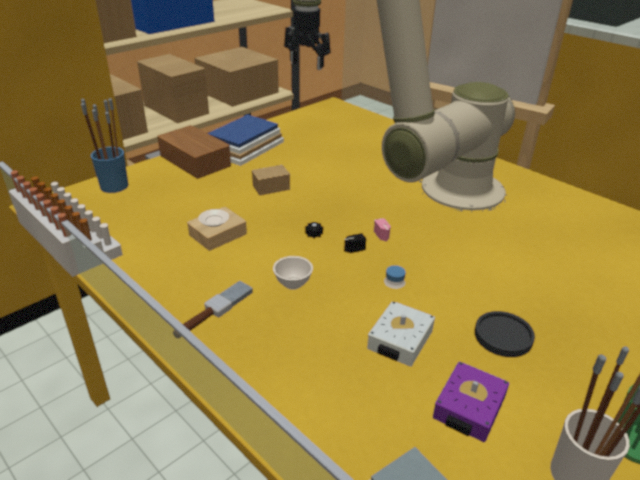

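The candidates for the knob are the black oblong at top (327,303), the pink look-alike at (324,343) and the round easel knob at (375,295). The black oblong fits the description. For the dimmer, the aluminium box at (216,233) fits and the purple one at (140,214) is the look-alike. I'll confirm with an enlarged crop.

Run:
```python
import cv2,numpy as np
a=cv2.imread('pics/top.png')
c=[cv2.resize(a[y-30:y+30,x-40:x+40],None,fx=5,fy=5,interpolation=cv2.INTER_CUBIC) for x,y in[(327,310),(216,233)]]
cv2.imwrite('pics/crop1.png',np.hstack(c))
```

```text
(no output)
```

View pics/crop1.png

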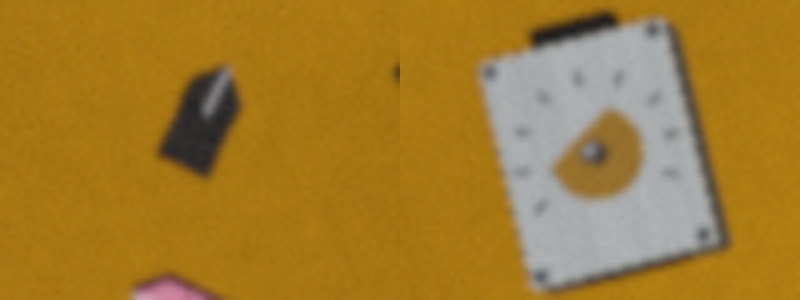

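The crop shows the black knob at about top (327,305), its white line pointing up-right (yaw about -0.5). The real dimmer is at (216,233) with its flat facing up-left (yaw about +0.8). I'll move above the knob.

Call:
drive_tool(
  commands="0.2 0.316 0 0 0 -0.057 70;0.2 0.316 0 0 0 -0.057 70;0.2 0.316 0 0 0 -0.057 70;0.2 0.316 0 0 0 -0.057 70;0.2 0.316 0 0 0 -0.057 70;0.2 0.316 0 0 0 -0.057 70;0.2 0.316 0 0 0 -0.057 70;0.2 0.316 0 0 0 -0.057 70;0.2 0.316 0 0 0 -0.057 70;0.2 0.316 0 0 0 -0.057 70;0.2 0.316 0 0 0 -0.057 70;0.2 0.316 0 0 0 -0.057 70;0.2 0.316 0 0 0 -0.057 70;0.2 0.316 0 0 0 -0.057 70;0.2 0.316 0 0 0 -0.057 70;0.2 0.316 0 0 0 -0.057 70;0 0 0 0 0 0 70;0 0 0 0 0 0 70",
)

```text
time_s: 2.0
eef_pos: [435.8, -5.2, 248.1]
ee_rot: [0.0, 0.97, -0.243, -0.0]
force: [-1.0, -0.1, -0.1]
grip_width: 0.701
grip_force: 0.0
```

Run:
```python
from h import *
s=sense(); p=capture('wrist'); print(s['time_s'],s['eef_pos'],s['joints'],s['ee_rot'],s['dq'].max(),s['force']); print(p['tool_from_camera'],p['fov_y'])
for b in boxes_of(p,'knob_center')[:3]: print(b,at(p,b['position'],34,s).round(1))
cv2.imwrite('pics/w1.png',p['pixels'])
hsv=cv2.cvtColor(p['pixels'],cv2.COLOR_BGR2HSV)
m=((hsv[...,2]<90)).astype(np.uint8)
n,l,st,ce=cv2.connectedComponentsWithStats(m)
for i in range(1,n):
    if st[i,4]>300: print(st[i],ce[i].round(1),at(p,ce[i],34,s).round(1))
```

```text
2.0 [435.77992716  -5.20455317 248.09936821] [-2.82020291e-01  1.14868483e-01  1.74557823e+00 -9.99773376e-05
  1.28154311e+00  1.77952319e+00] [ 4.06011438e-05  9.70050089e-01 -2.42904883e-01 -2.00206853e-04] 0.023108667996026417 [-0.95202178 -0.11706178 -0.05512063]
[[-2.82561486e-04 -9.65385995e-01 -2.60825231e-01  6.62155862e+01]
 [ 9.99999251e-01 -5.83396971e-04  1.07597716e-03 -5.66233626e-01]
 [-1.19089793e-03 -2.60824732e-01  9.65385437e-01 -1.25876416e+02]
 [ 0.00000000e+00  0.00000000e+00  0.00000000e+00  1.00000000e+00]] 67.93206717012629
{'position': [352.5, 293.6], 'confidence': 0.7} [347.7  -3.5  34. ]
{'position': [316.9, 222.1], 'confidence': 0.62} [431.1  -6.3  34. ]
[629  37  11  98 636] [635.7  97.6] [ 396.9 -309.7   34. ]
[ 382  117   48   46 1471] [405.6 140. ] [ 460.4 -114.    34. ]
[   0  132   89  141 2346] [ 43.2 196.9] [575.7 212.3  34. ]
[ 302  188   29   55 1170] [315.4 218.4] [434.9  -6.8  34. ]
[    0   290   640   190 73143] [301.2 410.3] [247.8 111.1  34. ]
```

View pics/w1.png

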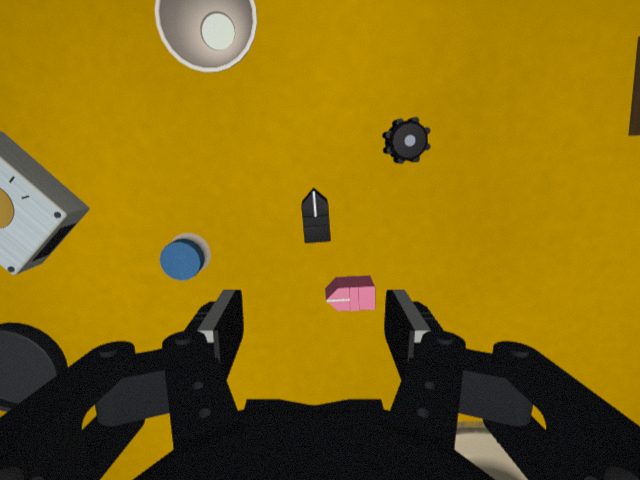

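The wrist view shows the knob at (315,215), pointer up and nearly aligned with the tool. The pink one is at (352,294) and the easel knob at (408,140). I'll fit the knob's silhouette model to it.

```bash
cat >> h.py <<'E'
from scipy.optimize import minimize
KN=[(-23,-13),(15,-13),(28,0),(15,13),(-23,13)]
def fitknob(p,s,m,x0,z0=0):
    def sil(v):
        r=R.from_euler('z',v[2]).as_matrix()
        P=np.array([proj(p,r@[a,b,0]+[v[0],v[1],z],s) for a,b in KN for z in (z0,z0+34)])
        o=np.zeros((480*4,640*4),np.uint8) # supersample
        cv2.fillConvexPoly(o,np.round(cv2.convexHull(P.astype(np.float32))*4+1.5).astype(np.int32),1)
        return cv2.resize(o.astype(np.float32),(640,480),interpolation=cv2.INTER_AREA)
    f=lambda u:np.abs(sil(u/np.array([1,1,50.]))-m).sum()
    u0=np.array(x0)*[1,1,50.]
    r=minimize(f,u0,method='Nelder-Mead',options=dict(initial_simplex=[u0]+[u0+d for d in np.eye(3)*6],xatol=.1,maxfev=150))
    return r.x/[1,1,50],r.fun
E
python3 - <<'E'
from h import *
s=sense(); p=capture('wrist'); g=p['pixels']
hsv=cv2.cvtColor(g,cv2.COLOR_BGR2HSV)
bgmask=(hsv[...,1]>120)&(hsv[...,2]>80)  # orange
m=(~bgmask).astype(np.float32); w=np.zeros_like(m); w[175:255,285:345]=1; m*=w
print(m.sum(),fitknob(p,s,m,[434,-7,-.5]),np.degrees(0))
E
```

```text
1236.0 (array([ 4.33880682e+02, -6.04772936e+00, -4.04855590e-01]), np.float64(80.0)) 0.0
```

Call:
drive_tool(
  commands="-0.019 -0.008 -0.4 0 0 0.108 70;0 0 -0.4 0 0 0 70;0 0 -0.4 0 0 0 70;0 0 -0.4 0 0 0 70;0 0 -0.4 0 0 0 70;0 0 -0.16 0 0 0 70;0 0 -0.1 0 0 0 70;0 0 0 0 0 0 70;0 0 0 0 0 0 20;0 0 0 0 0 0 20;0 0 0 0 0 0 20;0 0 0 0 0 0 20;0 0 0 0 0 0 20;0 0 0 0 0 0 20",
  force=60,
)

```text
time_s: 3.32
eef_pos: [434.3, -7.8, 23.5]
ee_rot: [0.0, 0.979, -0.203, 0.001]
force: [-1.0, -2.8, 8.1]
grip_width: 0.296
grip_force: 59.6
```

Run:
```python
from h import *
import rig
s=sense(); print(s['eef_pos'],s['grip_width'],s['grip_force'],s['force'],s['ee_rot'], rig.tips_ahead if not callable(rig.tips_ahead) else rig.tips_ahead())
```

```text
[434.30108481  -7.81885404  23.49328521] 0.2955877921586185 59.61737796664238 [-0.9901108  -2.80401605  8.14988593] [ 2.55447373e-04  9.79096610e-01 -2.03391586e-01  1.27479175e-03] 17.0
```

Call:
drive_tool(
  commands="0 0 0.3 0 0 0 20;0 0 0.4 0 0 0 20;0 0 0.4 0 0 0 20;0.156 0.265 0.2 0 0 0.153 20;0.156 0.265 0.2 0 0 0.153 20;0.156 0.265 0.2 0 0 0.153 20;0.156 0.265 0.2 0 0 0.153 20;0.156 0.265 0.2 0 0 0.153 20;0.156 0.265 0.2 0 0 0.153 20;0.156 0.265 0 0 0 0.153 20;0.156 0.265 0 0 0 0.153 20;0.156 0.265 0 0 0 0.153 20;0.156 0.265 0 0 0 0.153 20;0 0 0 0 0 0 20;0 0 0 0 0 0 20",
)

```text
time_s: 4.57
eef_pos: [589.5, 258.5, 252.0]
ee_rot: [0.0, 0.922, 0.386, -0.0]
force: [0.2, -0.3, -1.0]
grip_width: 0.294
grip_force: 59.1
```

Run:
```python
from h import *
s=sense(); p=capture('wrist'); print(s['time_s'],s['eef_pos'],s['joints'],s['ee_rot'],s['grip_width'],s['force'],s['wrist_torque'])
for b in boxes_of(p,'shaft_tip')[:3]: print(b,at(p,b['position'],62,s).round(1))
print(proj(p,s['eef_pos'],s))
cv2.imwrite('pics/w2.png',p['pixels'])
```

```text
4.5667 [589.47739324 258.46861052 251.98591821] [ 2.31575922e-01  5.82299793e-01  1.08618484e+00 -9.65949143e-05
  1.47356556e+00  1.00939571e+00] [ 9.85935078e-06  9.22421003e-01  3.86185756e-01 -2.33560598e-04] 0.29387478662703526 [ 0.19289983 -0.27841544 -0.99234229] [-0.00680486  0.04479947 -0.04107818]
{'position': [316.3, 222.9], 'confidence': 0.64} [591.8 256.9  62. ]
{'position': [193.6, 33.4], 'confidence': 0.59} [629.8 434.3  62. ]
[312.85347033 324.06479887]
```

View pics/w2.png

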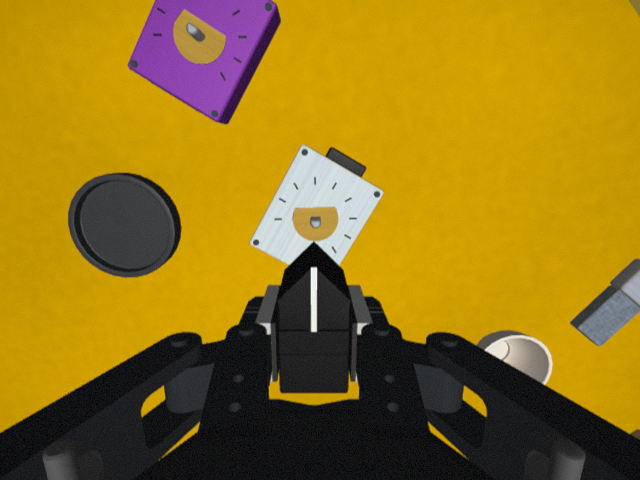

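The wrist view shows the held knob with its front bottom tip at (315,243) and its white line at (313,267)-(314,331). The brass plate is at (316,222), its flat facing up. I'll fit the plate and overlay the knob model.

```bash
cat >> h.py <<'E'
a0=np.arccos(.5); th=np.linspace(a0,2*np.pi-a0,60); PL=np.c_[22*np.cos(th),22*np.sin(th)]
def fitplate(p,s,m,x0,z=42):
    def f(u):
        v=u/[1,1,20]; r=R.from_euler('z',v[2]).as_matrix()
        P=np.array([proj(p,r@[a,b,0]+[v[0],v[1],z],s) for a,b in PL])
        o=np.zeros((1920,2560),np.uint8); cv2.fillPoly(o,[np.round(P*4+1.5).astype(np.int32)],1)
        return np.abs(cv2.resize(o.astype(np.float32),(640,480),interpolation=cv2.INTER_AREA)-m).sum()
    u0=np.array(x0)*[1,1,20.]
    r=minimize(f,u0,method='Nelder-Mead',options=dict(initial_simplex=[u0]+[u0+d for d in np.eye(3)*4],xatol=.05,maxfev=150))
    return r.x/[1,1,20],r.fun
def platemask(g,c,rad=45):
    hsv=cv2.cvtColor(g,cv2.COLOR_BGR2HSV); m=((hsv[...,1]>90)&(hsv[...,2]>60)).astype(np.uint8)
    m=cv2.morphologyEx(m,cv2.MORPH_OPEN,np.ones((3,3)))
    n,l,st,ce=cv2.connectedComponentsWithStats(m)
    best=min((i for i in range(1,n) if 200<st[i,4]<9000),key=lambda i:np.hypot(*(ce[i]-c)))
    k=(l==best).astype(np.uint8)
    return cv2.morphologyEx(np.pad(k,40),cv2.MORPH_CLOSE,cv2.getStructuringElement(2,(17,17)))[40:-40,40:-40].astype(np.float32)
E
python3 - <<'E'
from h import *
s=sense(); p=capture('wrist'); g=p['pixels'].copy()
m=platemask(g,(316,225)); print(m.sum()); v,e=fitplate(p,s,m,[591,257,.79]); print(v,e)
print('tip px pred',proj(p,[v[0],v[1],62],s), 'box px', [b['position'] for b in boxes_of(p,'shaft_tip')[:1]])
q=s['ee_rot'];Rt=R.from_quat([q[1],q[2],q[3],q[0]]).as_matrix()
big=cv2.resize(g[180:420,215:415],None,fx=2.5,fy=2.5,interpolation=cv2.INTER_CUBIC)
def P(a,b,c): return ((proj(p,Rt@np.array([a,b,c])+s['eef_pos'],s)-[215,180])*2.5+.75).round().astype(int)
for z,col in((-10.5,(0,255,0)),(23.5,(0,0,255))):
    cv2.polylines(big,[np.array([P(a-1.06,-b,z) for a,b in KN])],True,col,1)
    for x in(15,):cv2.line(big,tuple(P(x-1.06,-13,z)),tuple(P(x-1.06,13,z)),col,1)
cv2.circle(big,tuple(P(-1.06,0,-10.5)),3,(0,255,255),1)
r=R.from_euler('z',v[2]).as_matrix()
cv2.polylines(big,[np.array([((proj(p,r@[a,b,0]+[v[0],v[1],42],s)-[215,180])*2.5+.75).round().astype(int) for a,b in PL])],True,(255,0,255),1)
cv2.imwrite('pics/w2z.png',big)
E
```

```text
1255.0
[591.15091752 258.03303936   0.83543312] 57.0
tip px pred [313.90486942 221.21463764] box px [[190.8, 31.8]]
```

View pics/w2z.png

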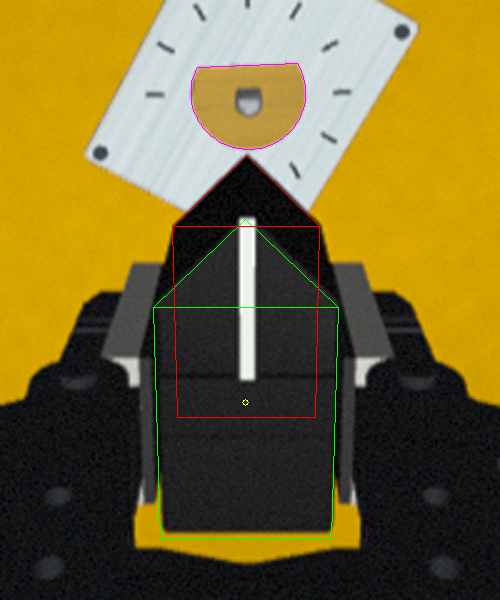

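The plate fits very well (magenta), giving shaft yaw 0.835. The knob model with a -1 mm offset also matches. Next I'll take a closer look from a lower pose, set back behind the shaft.

Call:
drive_tool(
  commands="-0.08 -0.09 -0.34 0 0 0.054 20;-0.08 -0.09 -0.34 0 0 0 20;-0.08 -0.09 -0.34 0 0 0 20;-0.073 -0.099 -0.3 0 0 0 20;0 0 -0.1 0 0 0 20;0 0 0 0 0 0 20;0 0 0 0 0 0 20",
)

```text
time_s: 5.35
eef_pos: [559.4, 220.9, 112.0]
ee_rot: [0.0, 0.914, 0.405, 0.001]
force: [0.3, 1.0, -0.4]
grip_width: 0.295
grip_force: 59.1
```

Run:
```python
from h import *
s=sense(); p=capture('wrist'); g=p['pixels'].copy()
print(s['time_s'],s['eef_pos'],s['ee_rot'])
c=proj(p,[591,258,42],s); m=platemask(g,c); print(c,m.sum()); v,e=fitplate(p,s,m,[591.2,258,.835]); print(v,e)
q=s['ee_rot'];Rt=R.from_quat([q[1],q[2],q[3],q[0]]).as_matrix()
def P(a,b,c): return proj(p,Rt@np.array([a,b,c])+s['eef_pos'],s).round().astype(int)
for z,col in((-10.5,(0,255,0)),(23.5,(0,0,255))):
    cv2.polylines(g,[np.array([P(a-1,-b,z) for a,b in KN])],True,col,1)
r=R.from_euler('z',v[2]).as_matrix()
W=lambda a,b,z: proj(p,r@[a,b,0]+[v[0],v[1],z],s).round().astype(int)
cv2.polylines(g,[np.array([W(a,b,42) for a,b in PL])],True,(255,0,255),1)
t=np.linspace(np.pi/3,5*np.pi/3,40)
cv2.polylines(g,[np.array([W(3.8*np.cos(x),3.8*np.sin(x),62) for x in t])],True,(0,0,255),1)
cv2.polylines(g,[np.array([W(5*np.cos(x),5*np.sin(x),59.5) for x in t])],True,(0,255,0),1)
cv2.imwrite('pics/w3.png',cv2.resize(g[20:420,160:460],None,fx=1.5,fy=1.5))
```

```text
5.35 [559.36696591 220.8975735  112.01923843] [2.22177517e-04 9.14373325e-01 4.04870241e-01 1.20901372e-03]
[310.01180216 181.44104523] 3800.0
[591.24292201 257.97442755   0.82973186] 338.0625
```

View pics/w3.png

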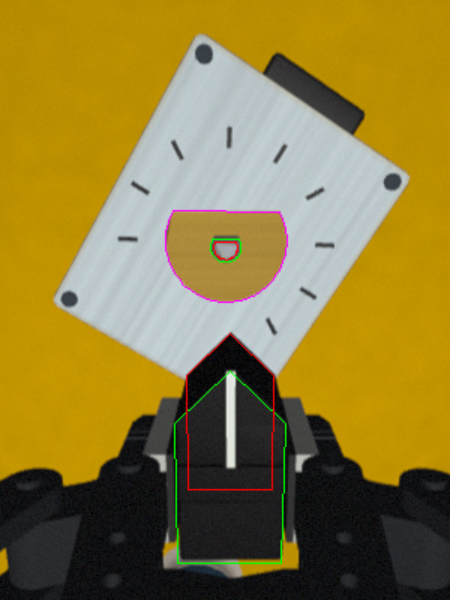

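Call:
drive_tool(
  commands="0.168 0.19 0 0 0 0 20;0.168 0.19 0 0 0 0 20;0 0 -0.17 0 0 0 20;0 0 0 0 0 0 20;0 0 0 0 0 0 20;0 0 0 0 0 0 20;0 0 0 0 0 0 20",
)

```text
time_s: 5.98
eef_pos: [592.3, 258.6, 94.8]
ee_rot: [0.0, 0.914, 0.405, 0.001]
force: [0.1, -0.3, 0.0]
grip_width: 0.295
grip_force: 59.1
```

Run:
```python
from h import *
s=sense(); print(s['eef_pos'],s['force'],s['wrist_torque'],s['ee_rot'],s['joints'])
```

```text
[592.27651745 258.61158439  94.80699911] [ 0.07831376 -0.26508502  0.03661353] [ 0.00153113 -0.00572104  0.0057227 ] [1.80599671e-04 9.14298179e-01 4.05040652e-01 9.37152708e-04] [ 2.30751230e-01  7.18147449e-01  1.27553640e+00 -8.59980641e-06
  1.14600003e+00  9.67504104e-01]
```

Call:
drive_tool(
  commands="0 0 -0.06 0 0 0 20;0 0 -0.03 0 0 0 20;0 0 -0.02 0 0 0 20;0 0 -0.02 0 0 0 20;0 0 0 0 0 0 20;0 0 0 0 0 0 20",
)

```text
time_s: 6.48
eef_pos: [591.8, 258.7, 80.2]
ee_rot: [-0.0, 0.914, 0.405, -0.0]
force: [0.5, -0.0, -1.1]
grip_width: 0.294
grip_force: 59.1
```

Entering freely (5 mm past the tip with no force). I'll continue onto the shaft.

Call:
drive_tool(
  commands="0 0 -0.02 0 0 0 20;0 0 -0.02 0 0 0 20;0 0 -0.02 0 0 0 20;0 0 0 0 0 0 20;0 0 0 0 0 0 20",
  force=90,
)

```text
time_s: 6.9
eef_pos: [591.8, 258.7, 74.1]
ee_rot: [-0.0, 0.914, 0.405, -0.0]
force: [0.4, 0.1, -0.7]
grip_width: 0.287
grip_force: 91.8
```

Call:
drive_tool(
  commands="0 0 -0.02 0 0 0 20;0 0 0 0 0 0 20;0 0 0 0 0 0 20",
)

```text
time_s: 7.15
eef_pos: [592.1, 258.8, 72.6]
ee_rot: [0.0, 0.914, 0.405, 0.0]
force: [0.4, -0.4, 0.9]
grip_width: 0.289
grip_force: 92.1
```

Call:
drive_tool(
  commands="0 0 -0.02 0 0 0 20;0 0 0 0 0 0 20;0 0 0 0 0 0 20",
)

```text
time_s: 7.4
eef_pos: [592.1, 258.8, 70.6]
ee_rot: [0.0, 0.914, 0.405, 0.0]
force: [-0.5, -0.5, 3.6]
grip_width: 0.286
grip_force: 92.4
```

Call:
drive_tool(
  commands="0 0 -0.015 0 0 0 20;0 0 -0.015 0 0 0 20;0 0 0 0 0 0 20;0 0 0 0 0 0 20",
)

```text
time_s: 7.73
eef_pos: [592.1, 258.8, 67.8]
ee_rot: [0.0, 0.914, 0.405, 0.0]
force: [-0.7, -0.5, 7.3]
grip_width: 0.287
grip_force: 92.8
```

Call:
drive_tool(
  commands="0 0 -0.01 0 0 0 20;0 0 0 0 0 0 20;0 0 0 0 0 0 20",
)

```text
time_s: 7.98
eef_pos: [592.2, 258.8, 67.3]
ee_rot: [0.0, 0.914, 0.405, 0.001]
force: [-3.0, -1.3, 10.2]
grip_width: 0.291
grip_force: 93.6
```

Call:
drive_tool(
  commands="0 0 -0.01 0 0 0 20;0 0 0 0 0 0 20;0 0 0 0 0 0 20",
)

```text
time_s: 8.23
eef_pos: [592.3, 258.9, 67.1]
ee_rot: [0.0, 0.914, 0.405, 0.001]
force: [-3.8, -1.4, 14.5]
grip_width: 0.286
grip_force: 94.3
```

Call:
drive_tool(
  commands="0 0 -0.01 0 0 0 20;0 0 0 0 0 0 20;0 0 0 0 0 0 20;0 0 0 0 0 0 20;0 0 0 0 0 0 20;0 0 0 0 0 0 20",
)

```text
time_s: 8.73
eef_pos: [592.4, 258.9, 66.8]
ee_rot: [0.0, 0.914, 0.405, 0.001]
force: [-6.5, -2.5, 20.7]
grip_width: 0.284
grip_force: 95.0
```

Run:
```python
from h import *
s=sense(); p=capture('wrist'); a=p['pixels'][150:450,170:470]; q=capture('scene'); b=q['pixels'][260:410,330:480]
print(s['time_s'],s['eef_pos'],s['force'],s['wrist_torque'],s['grip_force'])
cv2.imwrite('pics/end.png',np.hstack([cv2.resize(a,(400,400)),cv2.resize(b,(400,400),interpolation=cv2.INTER_CUBIC)]))
```

```text
8.7333 [592.39418586 258.90827031  66.84963925] [-6.49206965 -2.5467483  20.73472678] [-0.32292416  1.11783866  0.04067052] 95.04485875368118
```

View pics/end.png

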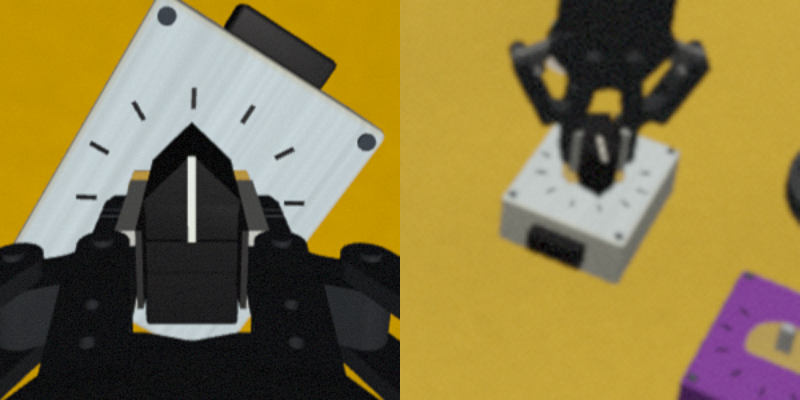

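The end view shows the knob low on the dimmer, pointer aligned with the plate's flat. TCP z has settled at 66.8 mm, within about 1 mm of the height expected at full press. The vertical force is 21 N, well above the spring's 8 N, so the shaft is on its stop. Handing in.

```bash
python3 -c "
from rig import finish_job; print(finish_job())"
```

```text
the job is handed in; nothing more can be done
None
```

I handed the job in with the black pointer knob fully on the dimmer's shaft, its bore matched to the flat, and knob and shaft pressed to the stop, still gripped and held at about 21 N; nothing else was touched, and it took about 9 s of the 38 s.

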